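# Hitch the carved figure's coupler onto the display plinth and latch it

### The job

Take the carved figure's coupler by its grip block, lower its socket gently onto the ball of the round display plinth and keep hold of it until it sits fully home, flat on the plinth and without side strain on the ball; do not force it if it catches, as the ball does not stand in the plinth's middle. Then let go and press the coupler's latch lever fully down, gently. Leave the other exhibits where they are.

Things in the scene. Friction and masses are not known exactly. Their poses are not given: they have to be found in the camera images.
- plinth_top (a point): centre of the level top face of the round wooden plinth, z up. A steel ball 24 mm across stands on a 10 mm thick neck on this face, its centre 20 mm above it, highest point 32 mm. It is set on an eccentric: the ball stands 14 mm to the side of this point, in a direction that differs every time and is not measured (it can be seen or felt)
- plinth: round wooden display plinth with its steel ball, 220 mm across, 30 mm high, fixed to the table. The ball does not give way, and its setting is delicate: keep pushes on it small, and under 10 N when the coupler is home and about to be let go. Origin at the centre of its underside, z up
- grip_block (a point): centre of the coupler's grip block, straight above the socket's axis, 54 mm above the coupler's flat underside. Block 24 mm along x, 30 mm along y (grip it across y), reaching 15 mm above and 13 mm below this point. x points along the coupler, from the carved figure to the latch lever; z up. The coupler starts flat on the table
- socket_mouth (a point): centre of the socket's mouth, on the coupler's flat underside, axes as grip_block. A funnel 58 mm across at the underside narrows over 19 mm of height to a bore 29 mm wide, ceiling 34 mm up. Home, the underside rests flat on the plinth's top with the ball in the bore. A ball that meets the funnel's side pushes the coupler sideways, towards where the ball is
- coupler: aluminium coupler, loose, 0.35 to 0.65 kg with its lever, 179 mm long, 66 mm wide, 67 mm high; origin and axes as socket_mouth. A carved figure on a board reaches 87 mm to -x (55 mm high); two heel rails reach 92 mm to +x and bear on the plinth below the lever
- lever (a joint): latch lever, rad: 0 fully up (slanting up at 46 degrees), 0.8 fully down (level, on its stop). Starts at 0 to 0.12. Stiff: stays where it is left, takes about 6 to 9 N at the pad. Hinge along the coupler's y, 28 mm to +x of the socket's axis and 44 mm above the underside. Pressed down, its toe swings in under the ball; it goes fully down only with the coupler home
- lever_pad (a point): middle of the upper face of the pad at the lever's free end (pad 20 x 24 x 8 mm, 50 mm from the hinge); moves with the lever. With the lever fully down it lies 78 mm to +x of the socket's axis and 48 mm above the underside
- eagle: bystander, leave alone: eagle figure: wooden block 50 x 50 mm with a purple stone column and a pale carved bird, 115 mm tall; origin at the centre of its underside
- deer: bystander, leave alone: small pale deer on a round black foot 44 mm across, 85 mm tall with antlers; origin at the centre of its underside
- seal: bystander, leave alone: pale upright carving on a wooden block 56 x 44 mm, 64 mm tall; origin at the centre of its underside
- bear_stone: bystander, leave alone: pale bear on a rounded purple stone 54 mm across, 60 mm tall; origin at the centre of its underside
- phone: bystander, leave alone: smartphone lying flat, 72 x 150 x 8 mm; origin at the centre of its underside
- dish: bystander, leave alone: white bowl 90 mm across, 35 mm high; origin at the centre of its underside
- loupe: bystander, leave alone: black loupe, a cylinder 38 mm across, 30 mm high; origin at the centre of its underside
There are look-alikes about, which are no part of the job. There is more than one size of the coupler; the one meant has the size given above. Of the things that look like the plinth, the smaller one is meant.

How it is judged (in metres and radians):
On the way, in this order (a step that is already met when the one before it is completed fails the run):
1. the coupler sits fully home and flat on the plinth, over the ball and pushing it with less than 12 N, while the fingers still hold it by the grip block and its lever is still up (z of grip_block in the frame of plinth_top below 0.057 m and horizontal distance between grip_block and plinth_top below 0.0185 m and angle between grip_block's own z axis and vertical below 0.05 rad and value of joint lever below 0.4 rad and contact force between coupler and stud_c1 below 12 N and contact force between the fingers and coupler above 0.5 N and distance between the grasp point and grip_block below 0.04 m), for 0.2 s.
2. the latch lever is fully down with the coupler home (z of grip_block in the frame of plinth_top below 0.057 m and horizontal distance between grip_block and plinth_top below 0.0185 m and angle between grip_block's own z axis and vertical below 0.05 rad and value of joint lever above 0.74 rad), for 0.2 s.
At the end, for the whole second after the job is handed in: The coupler's underside is within 3 mm of the plinth's top, its socket axis within 18.5 mm of the plinth's axis (it is on the ball), tilted less than 0.05 rad, at rest, and its lever is at 0.74 rad or more; the robot touches nothing (all of step 2 and linear speed of coupler below 0.02 m/s).
It fails at once if the ball is pushed by the coupler with more than 30 N (contact force between coupler and stud_c1 above 30 N).
It fails at once if the coupler is pressed on the plinth or its ball with more than 60 N (contact force between coupler and plinth above 60 N).
It fails at once if the coupler is let go over the plinth while still more than 5 mm from home (horizontal distance between grip_block and plinth_top below 0.06 m and z of grip_block in the frame of plinth_top above 0.059 m and contact force between the fingers and coupler below 0.2 N).
It fails at once if another exhibit or thing on the table is shifted by more than 20 mm (distance of any of eagle, deer, seal, bear_stone, phone, dish, loupe from where it was at the start of the episode above 0.02 m).
It also fails if it takes over 70 s, if anything falls off the work surface, if the arm or the gripper's body presses on something with over 40 N, if the wrist force passes 120 N, or if a joint passes its speed limit or range.

### The arm

A 6-joint arm with a two-finger parallel gripper is mounted at the origin on the work surface. World frame = base frame: x ahead of the robot, y to its left, z up, the work surface at z = 0. Lengths are in mm, angles in rad, forces in N, time in s.
With the tool pointing down it reaches from about 350 to 1000 mm from the base axis. Payload 7.1 kg.
Tool frame: the origin (TCP) lies at the very end of the fingers, on their centre line; the grasp point (between the pads) lies behind it (robot.pinch_z is the z of the grasp point in the tool frame, in mm); z points along the fingers, y is the line along which they close (so a half turn about z gives the same grasp; the last joint's range is limited). The gripper opens to 85 mm and grips with 20 to 120 N. Pads are 22 mm wide; open, the fingers measure 114 mm over their backs; the gripper's body (76 mm by 85 mm) begins 54 mm behind the grasp point. The pads swing forward as they close: fully open they stand 13 mm farther back than shut.
Start: joints at [1.184, 0.423, 1.63, -0, 1.089, -0.019], TCP at [224.695, 583.196, 231.319] pointing down, gripper open.
Joint ranges: [-3, 3], [-0.9, 2.11], [0.09, 2.58], [-1.31, 4.45], [0.11, 2.69], [-2.54, 2.54]. Speed limits (rad/s): [2.39, 2.39, 3.01, 3.14, 3.14, 3.14].

### API

Orientations are given as [roll, pitch, yaw] about the fixed x, y, z axes, in that order (R = Rz(yaw) Ry(pitch) Rx(roll)).
In Python, from rig import status, cams, robot gives the robot as it stands.
- The arm moves only by the tool jog_arm, never from a script. Its argument "series" is a list of rows, each a list of 5 numbers: the shift along the world's x, y, z in cm, then the turn about the world's z in degrees, then the closure in counts, from 0 (fully open) to 255 (shut). In form: [[x, y, z, yaw, claw], ...]. A call has exactly 10 rows; each row is the pose to reach, as a shift and turn from the pose commanded when the call began; what a row does not reach only later rows make up. A row lasts 1/12 s, in which the tool goes at most 41.7 mm and 7.16 degrees, less where a joint would pass 70% of its speed; a pose out of reach is approached as far as the arm can. A call with a gripper value outside its range is refused whole. The fingers move at their own pace and stop on an object; "newtons" is the grip in N (left out, the last holds). Time passes only in rows, so rows that repeat a pose let the fingers close, or fill a call up. It gives the time, the measured TCP pose, the force, the opening and the grip force at its end, in the units of the state.
- status.observe(): the state, without advancing time (a new reading comes with each control period).
- cams.camera(name): name is "scene" or "top" or "wrist"; returns a dict with "color" (400x640x3 uint8, red, green, blue), "vertical_fov" (degrees; the focal length in pixels is half the picture's height over the tangent of half this angle, whatever the lens; pixels are square), "cx", "cy" (the principal point, pixels), "dist" ([k1, k2, p1, p2, k3] as OpenCV has them; the pictures are not rectified), "position" and "attitude" of the camera in the world. Camera axes: x right, y down, z forward; pixel columns grow to the right and rows downward; lengths in mm; the calibration is good to about 2 mm. A picture is of the moment at which its call begins. There is no depth.
- robot.hand_in(): hands the job in; it is judged then, once.
The state is a dict: "t": time; "qpos": joint angles; "joint_vel": joint speeds; "effort": joint torques, N m; "eef_pos": TCP position; "tool_rot": TCP orientation; "contact_force": force on the tool from outside, world axes, zero at the start; "torque": the same for the moment, N m; "grip_width": finger opening in mm; "gripper_force": force on a finger pad.
Only numpy, scipy, OpenCV 4.12 (cv2) and the standard library are available. Lean on these libraries where they do the work, as an engineer would, in place of code of your own. Each camera call takes 0.05 s, during which the arm holds its last target. There are 200 camera calls.

## Working session

There is one attempt and no reset: what is moved stays moved. The work goes in short steps, Python scripts to look and compute and a tool call to move; the robot and the scene stay as the last step left them, time stands still between calls to the robot, and variables do not carry over. Pictures are saved under pics/ and viewed, at most 10 in all, crops included, and the job is handed in when it is done.

Besides the shell and the picture viewer there is one more tool, called after "Emit:" as a command line: name --pt "numbers of a row" for each row, then --argument value for the rest. jog_arm: Moves the arm, as the interface text tells. Its arguments: {"type":"object","properties":{"series":{"type":"array","items":{"type":"array","items":{"type":"number"}}},"newtons":{"type":"number"}},"required":["series"]}

```bash
mkdir -p pics; ls; cat > h.py <<'E'
import numpy as np, cv2
from scipy.spatial.transform import Rotation as R
from rig import status, cams, robot
def shot(n,f):
    c=cams.camera(n); cv2.imwrite('pics/'+f+'.png',c['color'][:,:,::-1]); import pickle
    pickle.dump(c,open('pics/'+f+'.pkl','wb')); return c
def load(f):
    import pickle; return pickle.load(open('pics/'+f+'.pkl','rb'))
def K(c):
    f=200/np.tan(np.radians(c['vertical_fov'])/2); return np.array([[f,0,c['cx']],[0,f,c['cy']],[0,0,1.]])
def rot(c):
    a=np.array(c['attitude']); 
    return a if a.shape==(3,3) else (R.from_euler('xyz',a).as_matrix() if a.size==3 else R.from_quat(a).as_matrix())
def world(c,uv,z):
    p=cv2.undistortPoints(np.array([[uv]],float),K(c),np.array(c['dist'],float))[0,0]
    d=rot(c)@np.array([p[0],p[1],1]); o=np.array(c['position']); return o+d*(z-o[2])/d[2]
def pix(c,P):
    r=rot(c).T; P=np.atleast_2d(np.array(P,float)); return cv2.projectPoints(P,cv2.Rodrigues(r)[0],-r@np.array(c['position'],float),K(c),np.array(c['dist'],float))[0][:,0]
E
python3 - <<'E'
from h import *
for n in ['scene','top','wrist']:
    c=shot(n,n+'0'); print(n,{k:c[k] for k in c if k!='color'})
print(status.observe(), robot.pinch_z)
E
```

```text
pics
scene {'vertical_fov': 54.61173048573581, 'cx': 321.27672179100455, 'cy': 199.23419282010732, 'dist': array([-0.03796313,  0.        ,  0.        ,  0.        ,  0.        ]), 'position': array([1139.70180568,  368.85331543,  975.63355548]), 'attitude': array([-2.49171554, -0.01588808,  2.09404761])}
top {'vertical_fov': 53.87999474694013, 'cx': 321.4972904851917, 'cy': 201.3253881873613, 'dist': array([-0.08489954,  0.        ,  0.        ,  0.        ,  0.        ]), 'position': array([ 370.72160617,   65.18914895, 1210.47800094]), 'attitude': array([-2.96004854, -0.01653606, -1.58649264])}
wrist {'vertical_fov': 60.122082185037954, 'cx': 321.4214362084791, 'cy': 202.51174088371957, 'dist': array([0.02616685, 0.        , 0.        , 0.        , 0.        ]), 'position': array([150.37145465, 611.71069897, 372.90755622]), 'attitude': array([2.83059862e+00, 2.33491777e-03, 1.20062491e+00])}
{'t': 0.15, 'qpos': array([ 1.18400217e+00,  4.23690762e-01,  1.63048028e+00, -1.40829619e-05,
        1.08859466e+00, -1.89671527e-02]), 'joint_vel': array([-1.26481821e-07, -2.49966438e-03, -5.67650298e-03, -7.01443503e-04,
       -8.00806409e-04, -1.57899674e-03]), 'effort': array([ 1.61926678e-04, -5.57765901e+01, -2.82018220e+01,  1.56407913e-05,
        4.84186268e-03,  1.37162192e-05]), 'eef_pos': array([224.54941249, 582.83193549, 230.72179083]), 'tool_rot': array([-3.14041959e+00, -9.78068694e-06,  2.77377219e+00]), 'contact_force': array([ 0.10544367, -0.00404876, -0.2491964 ]), 'torque': array([ 0.01375597, -0.00791836,  0.01949529]), 'gripper_force': 0.0, 'grip_width': 85.29329011544975} -18.700000000000003
```

View pics/top0.png

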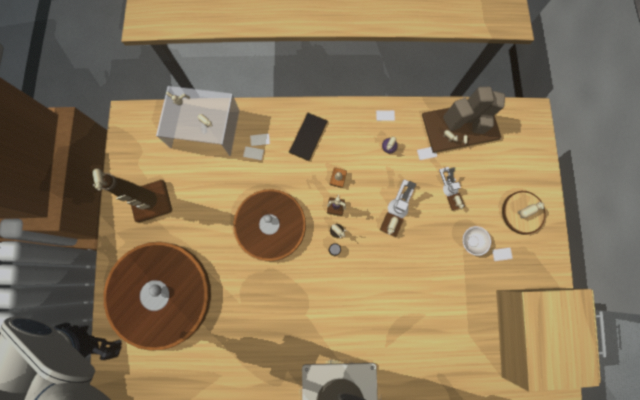

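View pics/scene0.png

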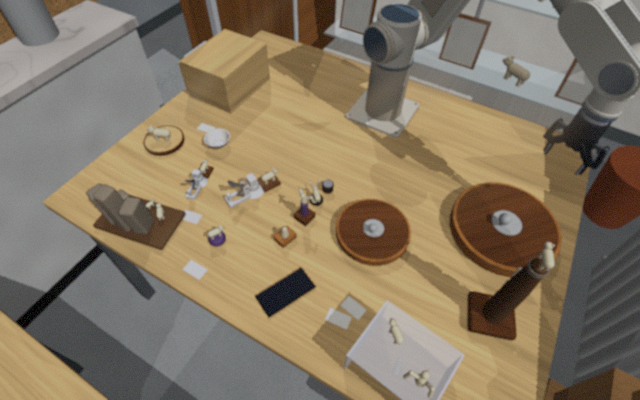

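Top view: the small plinth is at (270,224), its collar and ball at about (269,224). The larger plinth is at (157,296). There are two couplers, at (398,208) and (453,188). Next I'll enlarge and measure them.

```bash
python3 - <<'E'
from h import *
c=load('top0')
for n,uv,z in [('A lev',(409,181),40),('A fig',(389,235),15),('B lev',(445,168),40),('B fig',(460,209),15),('plL',(234,224),30),('plR',(306,224),30),('plT',(270,189),30),('plB',(270,260),30),('ball',(270,222),45)]:
    print(n,world(c,uv,z).round())
im=c['color'][:,:,::-1]
a=cv2.resize(im[160:245,370:470],None,fx=5,fy=5,interpolation=cv2.INTER_CUBIC)
b=cv2.resize(im[180:265,225:315],None,fx=5,fy=5,interpolation=cv2.INTER_CUBIC)
o=np.zeros((425,800,3),np.uint8); 
a=cv2.resize(a,(425,361));b=cv2.resize(b,(375,354)); o[:361,:425]=a;o[:354,425:]=b
cv2.imwrite('pics/crop1.png',o)
E
```

```text
A lev [ 645. -228.   40.]
A fig [ 483. -163.   15.]
B lev [ 686. -344.   40.]
B fig [ 560. -391.   15.]
plL [521. 308.  30.]
plR [518.  90.  30.]
plT [628. 200.  30.]
plB [412. 198.  30.]
ball [524. 197.  45.]
```

View pics/crop1.png

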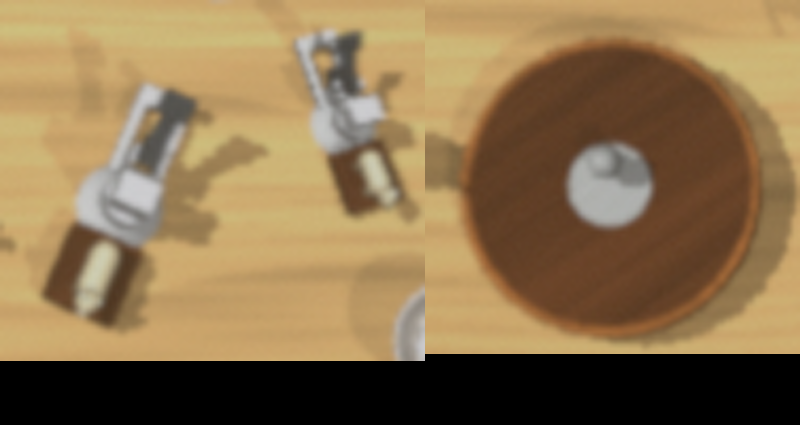

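```bash
python3 - <<'E'
from h import *
c=load('top0')
cr=lambda u,v:(370+u/4.25,160+v/4.25)
p=lambda u,v:(225+(u-425)/4.167,180+v/4.167)
print('grip',world(c,cr(139,190),69).round(), 'heading pts rail L',world(c,cr(150,88),15).round(),world(c,cr(112,165),15).round())
print('figcorners',world(c,cr(42,297),10).round(),world(c,cr(112,327),10).round(),'board inner',world(c,cr(77,225),10).round())
print('disc',world(c,p(610,184),31).round(1),'plinth',world(c,p(612,187),30).round(1),'ball',world(c,p(602,160),52).round(1))
# plinth circle from color
w=load('wrist0');g=world(c,cr(139,190),69);d=g[:2]-status.observe()['eef_pos'][:2];print(d)
E
```

```text
grip [ 567. -198.   69.] heading pts rail L [ 652. -222.   15.] [ 595. -191.   15.]
figcorners [ 499. -136.   10.] [ 477. -186.   10.] board inner [ 552. -164.   10.]
disc [519.  200.4  31. ] plinth [516.9 199.1  30. ] ball [533.6 203.9  52. ]
[ 342.17237061 -780.51307123]
```

Emit:
jog_arm --pt "17 -39 1 -2 0" --pt "17 -39 1 -2 0" --pt "17 -39 1 -2 0" --pt "17 -39 1 -2 0" --pt "17 -39 1 -2 0" --pt "17 -39 1 -2 0" --pt "17 -39 1 -2 0" --pt "17 -39 1 -2 0" --pt "17 -39 1 -2 0" --pt "17 -39 1 -2 0"

```text
t: 0.98
eef_pos: [391.3, 199.5, 241.2]
tool_rot: [3.141, 0.0, 2.739]
contact_force: [0.9, 0.4, 0.3]
grip_width: 85.3
gripper_force: 0.0
```

Emit:
jog_arm --pt "17 -39 -4 -2 0" --pt "17 -39 -4 -2 0" --pt "17 -39 -4 -2 0" --pt "17 -39 -4 -2 0" --pt "17 -39 -4 -2 0" --pt "17 -39 -4 -2 0" --pt "17 -39 -4 -2 0" --pt "17 -39 -4 -2 0" --pt "17 -39 -4 -2 0" --pt "17 -39 -4 -2 0"

```text
t: 1.82
eef_pos: [557.2, -181.1, 201.7]
tool_rot: [3.142, -0.0, 2.704]
contact_force: [0.5, 1.1, 0.1]
grip_width: 85.5
gripper_force: 0.0
```

```bash
python3 - <<'E'
from h import *
s=status.observe();print(s['t'],s['eef_pos'],s['tool_rot'],s['qpos'])
shot('wrist','w1')
E
```

```text
1.8167 [ 557.15123767 -181.11354146  201.6751078 ] [ 3.14156787e+00 -3.75292979e-04  2.70353303e+00] [-3.34642202e-01  4.02024654e-01  1.74154360e+00  7.54184345e-05
  9.98395132e-01 -1.46741976e+00]
```

View pics/w1.png

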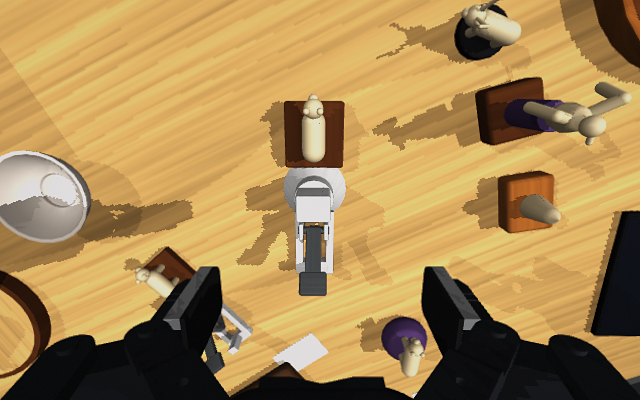

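Wrist view: the figure's board is at (285–344, 101–167), the grip block top is centred near (313,209), and the lever pad is near (313,284). I'll measure these.

```bash
python3 - <<'E'
from h import *
c=load('w1');print(c['position'],c['attitude'])
g=world(c,(313,209),69);b=world(c,(314.5,102),16);b2=world(c,(314.5,167),16);r=world(c,(314.5,272),10)
tl,tr=world(c,(285,101),16),world(c,(344,102),16)
print('grip',g,'boardtop',b,b2,'rail',r)
print('width',np.linalg.norm(tl-tr),'gripw',np.linalg.norm(world(c,(296,209),69)-world(c,(331,209),69)))
a=lambda v:np.degrees(np.arctan2(v[1],v[0]))
print(a(g-b),a(r-b),a(tl-tr)+0, a(tr-tl)+90,'len',np.linalg.norm((r-b)[:2]))
E
```

```text
[ 485.13627212 -147.26606381  344.00236207] [2.83090362e+00 9.12195261e-04 1.13040913e+00]
grip [ 567.07084282 -193.9839126    69.        ] boardtop [ 490.70081907 -157.18155208   16.        ] [ 544.88042793 -183.13384891   16.        ] rail [ 650.38696801 -233.77219941   10.        ]
width 53.654632371246585 gripw 29.429506844507145
-25.72920163408957 -25.623884385460556 -116.142784044812 153.857215955188 len 177.10390571730622
```

Emit:
jog_arm --pt "0.3 0.2 -4 -0.6 0" --pt "0.3 0.2 -8 -0.6 0" --pt "0.3 0.2 -12 -0.6 0" --pt "0.3 0.2 -13 -0.6 0" --pt "0.3 0.2 -14 -0.6 0" --pt "0.3 0.2 -15 -0.6 0" --pt "0.3 0.2 -15.5 -0.6 0" --pt "0.3 0.2 -15.5 -0.6 0" --pt "0.3 0.2 -15.5 -0.6 0" --pt "0.3 0.2 -15.5 -0.6 0" --newtons 50

```text
t: 2.7
eef_pos: [560.9, -177.2, 48.6]
tool_rot: [3.141, 0.002, 2.694]
contact_force: [0.3, 0.2, -1.4]
grip_width: 85.5
gripper_force: 0.0
```

Emit:
jog_arm --pt "0 0 0 0 255" --pt "0 0 0 0 255" --pt "0 0 0 0 255" --pt "0 0 0 0 255" --pt "0 0 0 0 255" --pt "0 0 0 0 255" --pt "0 0 0 0 255" --pt "0 0 0 0 255" --pt "0 0 0 0 255" --pt "0 0 0 0 255"

```text
t: 3.53
eef_pos: [560.0, -177.3, 47.7]
tool_rot: [-3.141, 0.001, 2.693]
contact_force: [-1.8, -2.4, 5.5]
grip_width: 28.3
gripper_force: 49.1
```

The speed cap means a call's starting pose is the pose actually reached, so this grasp is about 14 mm off along the coupler. I'll open, back off and look again.

Emit:
jog_arm --pt "0 0 0 0 0" --pt "0 0 0 0 0" --pt "0 0 0 0 0" --pt "0 0 0 0 0" --pt "0 0 0 0 0" --pt "0 0 3 0 0" --pt "0 0 6 0 0" --pt "0 0 10 0 0" --pt "0 0 10 0 0" --pt "0 0 10 0 0"

```text
t: 4.37
eef_pos: [561.6, -177.5, 149.6]
tool_rot: [3.141, 0.005, 2.694]
contact_force: [-0.1, 0.7, -0.8]
grip_width: 85.7
gripper_force: 0.0
```

```bash
python3 - <<'E'
from h import *
s=status.observe();print(s['t'],s['eef_pos'],s['tool_rot'],s['joint_vel'].round(3))
shot('wrist','w2')
E
```

```text
4.3667 [ 561.60515097 -177.45361104  149.59862822] [3.14090878 0.0052848  2.69353753] [-0.     0.05   0.044  0.001 -0.011  0.001]
```

View pics/w2.png

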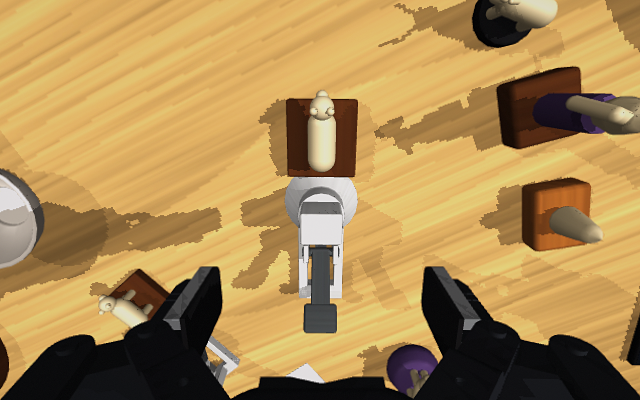

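Wrist view: the grip block top spans (301–341, 214–244), centred at (321,229). The board spans (287–357, 98–177), and the coupler is now centred in the image and upright.

```bash
python3 - <<'E'
from h import *
c=load('w2')
g=world(c,(321,229),69);b=world(c,(322,98),16);r=world(c,(320.5,298),8)
tl,tr=world(c,(287,98),16),world(c,(357,98),16)
a=lambda v:np.degrees(np.arctan2(v[1],v[0]))
print('grip',g,'board',b,'rail',r,'w',np.linalg.norm(world(c,(301,229),69)-world(c,(341,229),69)))
print(a(g-b),a(r-b),a(tr-tl)+90,np.linalg.norm((g-b)[:2]),np.linalg.norm((r-b)[:2]))
p=status.observe()['eef_pos'];h=np.radians(-25.7);d=(g-p)[:2];print(d,d@[np.cos(h),np.sin(h)],d@[-np.sin(h),np.cos(h)])
b,r=b[:2],r[:2];u=(r-b)/np.linalg.norm(r-b);print('socket from board',b+87*u,'from rail',r-92*u)
E
```

```text
grip [ 572.03477033 -183.10288039   69.        ] board [ 495.1302495  -145.11589594   16.        ] rail [ 657.98319619 -225.32430367    8.        ] w 27.790078588389886
-26.287066893981738 -26.221189525836014 154.19285212189 85.77479998085916 181.53366331438295
[11.77436601 -6.1235989 ] 13.265164944210243 -0.4117734684657567
socket from board [ 573.17751689 -183.55577175] from rail [ 575.45045365 -184.6752396 ]
```

Emit:
jog_arm --pt "1.2 -0.6 0 0 0" --pt "1.2 -0.6 -4 0 0" --pt "1.2 -0.6 -7 0 0" --pt "1.2 -0.6 -9 0 0" --pt "1.2 -0.6 -10 0 0" --pt "1.2 -0.6 -10.1 0 0" --pt "1.2 -0.6 -10.1 0 0" --pt "1.2 -0.6 -10.1 0 0" --pt "1.2 -0.6 -10.1 0 0" --pt "1.2 -0.6 -10.1 0 0" --newtons 60

```text
t: 5.25
eef_pos: [572.8, -183.2, 47.5]
tool_rot: [3.141, 0.002, 2.694]
contact_force: [0.2, 0.1, -0.1]
grip_width: 85.1
gripper_force: 0.0
```

Emit:
jog_arm --pt "0 0 0 0 255" --pt "0 0 0 0 255" --pt "0 0 0 0 255" --pt "0 0 0 0 255" --pt "0 0 0 0 255" --pt "0 0 0 0 255" --pt "0 0 0 0 255" --pt "0 0 0 0 255" --pt "0 0 0 0 255" --pt "0 0 0 0 255"

```text
t: 6.08
eef_pos: [572.1, -183.1, 46.5]
tool_rot: [-3.142, 0.0, 2.694]
contact_force: [-0.6, -0.7, 4.4]
grip_width: 28.8
gripper_force: 61.4
```

Emit:
jog_arm --pt "0 0 1 0 255" --pt "0 0 3 0 255" --pt "0 0 6 0 255" --pt "0 0 9 0 255" --pt "0 0 12 0 255" --pt "0 0 15 0 255" --pt "0 0 16 0 255" --pt "0 0 16 0 255" --pt "0 0 16 0 255" --pt "0 0 16 0 255"

```text
t: 6.92
eef_pos: [570.5, -182.4, 203.9]
tool_rot: [-3.141, -0.004, 2.694]
contact_force: [-0.1, 0.7, -4.8]
grip_width: 29.1
gripper_force: 60.3
```

```bash
python3 - <<'E'
from h import *
s=status.observe();print({k:np.round(s[k],2) for k in s})
t=load('top0')['color'][:,:,::-1];c=load('scene0')['color'][:,:,::-1]
a=cv2.resize(t[205:241,250:290],(400,360),interpolation=cv2.INTER_CUBIC)
b=cv2.resize(c[210:246,353:393],(400,360),interpolation=cv2.INTER_CUBIC)
cv2.imwrite('pics/crop2.png',np.hstack([a,b]))
E
```

```text
{'t': np.float64(6.92), 'qpos': array([-0.33,  0.42,  1.71, -0.  ,  1.02, -1.45]), 'joint_vel': array([0.  , 0.01, 0.  , 0.  , 0.  , 0.  ]), 'effort': array([ 1.000e-02, -5.774e+01, -2.889e+01,  0.000e+00, -3.000e-02,
       -0.000e+00]), 'eef_pos': array([ 570.45, -182.43,  203.85]), 'tool_rot': array([-3.14, -0.  ,  2.69]), 'contact_force': array([-0.13,  0.73, -4.76]), 'torque': array([-0.  ,  0.02,  0.01]), 'gripper_force': np.float64(60.34), 'grip_width': np.float64(29.09)}
```

View pics/crop2.png

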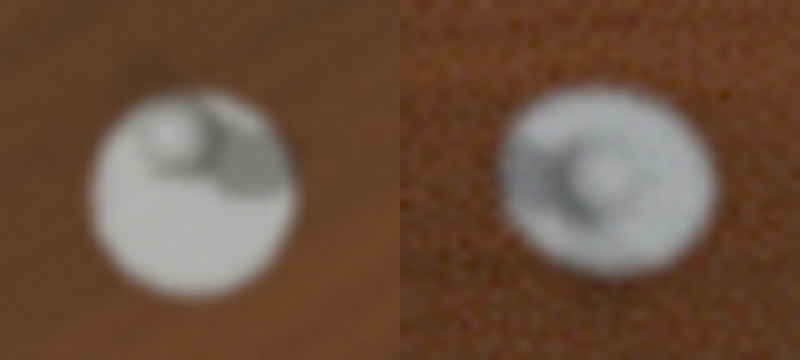

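Top crop: the disc centre is at (193,193) and the ball at about (177,134). Scene crop: the disc is at (608,182) and the ball at about (603,181).

```bash
python3 - <<'E'
from h import *
t,s=load('top0'),load('scene0')
T=lambda u,v:(250+u/10-.45,205+v/10-.45); S=lambda u,v:(353+(u-400)/10-.45,210+v/10-.45)
dt,ds=world(t,T(193,193),30),world(s,S(608,182),30)
bt,bs=world(t,T(177,134),50),world(s,S(603,181),50)
print(dt,ds,'ball',bt,bs,'off',bt-dt,bs-ds)
E
```

```text
[520.03751541 202.2055903   30.        ] [522.56738912 205.37254859  30.        ] ball [535.23111104 204.77592825  50.        ] [536.03893712 207.45058695  50.        ] off [15.19359564  2.57033795 20.        ] [13.471548    2.07803837 20.        ]
```

Emit:
jog_arm --pt "-0.2 1.5 0 -3 255" --pt "-0.5 4.5 0 -6 255" --pt "-0.8 7.5 0 -9 255" --pt "-1 10.5 0 -13 255" --pt "-1.2 13.5 0 -17 255" --pt "-1.4 16 0 -21 255" --pt "-1.6 18 0 -25 255" --pt "-1.8 19.4 0 -30 255" --pt "-1.8 19.4 0 -30 255" --pt "-1.8 19.4 0 -30 255"

```text
t: 7.75
eef_pos: [552.7, 11.6, 204.1]
tool_rot: [-3.138, -0.002, 2.173]
contact_force: [0.4, 0.1, -4.1]
grip_width: 28.9
gripper_force: 60.3
```

Emit:
jog_arm --pt "-0.2 1.5 0 -3 255" --pt "-0.5 4.5 0 -6 255" --pt "-0.8 7.5 0 -9 255" --pt "-1 10.5 0 -13 255" --pt "-1.2 13.5 0 -17 255" --pt "-1.4 16 0 -21 255" --pt "-1.6 18 0 -25 255" --pt "-1.75 19.4 0 -30 255" --pt "-1.75 19.4 0 -30 255" --pt "-1.75 19.4 0 -30 255"

```text
t: 8.58
eef_pos: [536.2, 204.6, 205.0]
tool_rot: [-3.14, 0.001, 1.65]
contact_force: [0.6, -0.6, -4.4]
grip_width: 28.9
gripper_force: 60.4
```

```bash
python3 - <<'E'
from h import *
s=status.observe();print({k:np.round(s[k],3) for k in s})
c=shot('wrist','w3')
E
```

```text
{'t': np.float64(8.583), 'qpos': array([ 3.440e-01,  3.820e-01,  1.765e+00, -1.000e-03,  9.970e-01,
        2.650e-01]), 'joint_vel': array([-0.021, -0.01 ,  0.008, -0.004,  0.003, -0.015]), 'effort': array([ 1.1880e+00, -5.3274e+01, -2.7878e+01,  1.4100e-01, -4.6000e-02,
        3.4800e-01]), 'eef_pos': array([536.174, 204.557, 204.986]), 'tool_rot': array([-3.14e+00,  1.00e-03,  1.65e+00]), 'contact_force': array([ 0.64 , -0.584, -4.386]), 'torque': array([-0.013,  0.016,  0.003]), 'gripper_force': np.float64(60.37), 'grip_width': np.float64(28.882)}
```

View pics/w3.png

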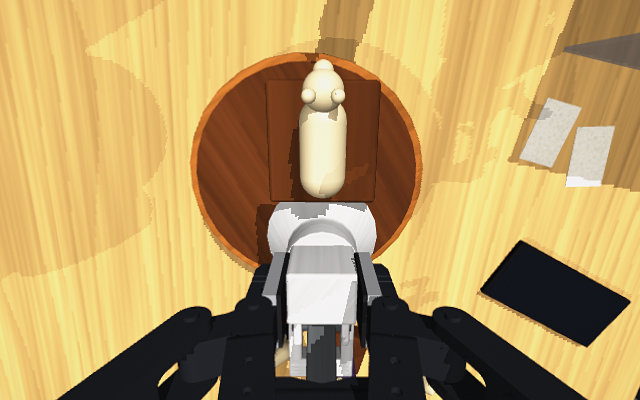

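Wrist view: the coupler is held level over the plinth. The visible rim runs through (192,165), (308,53) and (422,165). I'll check the plinth centre with these.

```bash
python3 - <<'E'
from h import *
from scipy.optimize import least_squares
c=load('w3')
P=np.array([world(c,p,30)[:2] for p in [(192,163),(422,163),(308,53),(210,107),(404,103),(208,215)]])
f=least_squares(lambda q:np.hypot(*(P-q[:2]).T)-q[2],[520,203,110]);print(f.x,f.fun.round(1))
f=least_squares(lambda q:np.hypot(*(P-q[:2]).T)-110,[520,203]);print(f.x,f.fun.round(1))
E
```

```text
[521.96916464 206.46752036 106.63918967] [ 1.7 -0.3 -0.6 -0.6  0.7 -1. ]
[523.41971049 202.50463845] [-0.  -4.2  0.1 -0.6 -1.  -4.7]
```

Emit:
jog_arm --pt "0 0.2 -2 0 255" --pt "0 0.2 -4 0 255" --pt "0 0.2 -6 0 255" --pt "0 0.2 -7.5 0 255" --pt "0 0.2 -8.5 0 255" --pt "0 0.2 -9 0 255" --pt "0 0.2 -9.2 0 255" --pt "0 0.2 -9.2 0 255" --pt "0 0.2 -9.2 0 255" --pt "0 0.2 -9.2 0 255"

```text
t: 9.47
eef_pos: [537.1, 207.2, 115.1]
tool_rot: [3.14, -0.0, 1.646]
contact_force: [0.6, -0.4, -4.8]
grip_width: 28.8
gripper_force: 60.2
```

Emit:
jog_arm --pt "0 0 -0.1 0 255" --pt "0 0 -0.2 0 255" --pt "0 0 -0.3 0 255" --pt "0 0 -0.4 0 255" --pt "0 0 -0.5 0 255" --pt "0 0 -0.6 0 255" --pt "0 0 -0.7 0 255" --pt "0 0 -0.8 0 255" --pt "0 0 -0.9 0 255" --pt "0 0 -1 0 255"

```text
t: 10.3
eef_pos: [536.4, 207.1, 103.9]
tool_rot: [-3.142, 0.0, 1.646]
contact_force: [0.7, -0.0, -4.2]
grip_width: 28.7
gripper_force: 60.2
```

Emit:
jog_arm --pt "0 0 -0.1 0 255" --pt "0 0 -0.2 0 255" --pt "0 0 -0.3 0 255" --pt "0 0 -0.4 0 255" --pt "0 0 -0.5 0 255" --pt "0 0 -0.6 0 255" --pt "0 0 -0.7 0 255" --pt "0 0 -0.7 0 255" --pt "0 0 -0.7 0 255" --pt "0 0 -0.7 0 255"

```text
t: 11.13
eef_pos: [536.4, 207.1, 97.1]
tool_rot: [3.141, -0.0, 1.646]
contact_force: [0.6, -0.6, -4.0]
grip_width: 28.9
gripper_force: 60.2
```

Emit:
jog_arm --pt "0 0 -0.1 0 255" --pt "0 0 -0.2 0 255" --pt "0 0 -0.3 0 255" --pt "0 0 -0.4 0 255" --pt "0 0 -0.5 0 255" --pt "0 0 -0.6 0 255" --pt "0 0 -0.7 0 255" --pt "0 0 -0.7 0 255" --pt "0 0 -0.7 0 255" --pt "0 0 -0.7 0 255"

```text
t: 11.97
eef_pos: [536.4, 207.1, 90.1]
tool_rot: [-3.142, 0.0, 1.646]
contact_force: [-0.1, 0.3, -3.7]
grip_width: 28.5
gripper_force: 60.2
```

Emit:
jog_arm --pt "0 0 -0.05 0 255" --pt "0 0 -0.1 0 255" --pt "0 0 -0.15 0 255" --pt "0 0 -0.2 0 255" --pt "0 0 -0.25 0 255" --pt "0 0 -0.3 0 255" --pt "0 0 -0.3 0 255" --pt "0 0 -0.3 0 255" --pt "0 0 -0.3 0 255" --pt "0 0 -0.3 0 255"

```text
t: 12.8
eef_pos: [536.4, 207.1, 87.1]
tool_rot: [3.142, -0.0, 1.646]
contact_force: [0.0, -0.2, -2.8]
grip_width: 28.9
gripper_force: 60.2
```

Emit:
jog_arm --pt "0 0 -0.05 0 255" --pt "0 0 -0.1 0 255" --pt "0 0 -0.15 0 255" --pt "0 0 -0.2 0 255" --pt "0 0 -0.2 0 255" --pt "0 0 -0.2 0 255" --pt "0 0 -0.2 0 255" --pt "0 0 -0.2 0 255" --pt "0 0 -0.2 0 255" --pt "0 0 -0.2 0 255"

```text
t: 13.63
eef_pos: [536.4, 207.1, 85.1]
tool_rot: [3.142, -0.0, 1.646]
contact_force: [-0.1, 0.0, -3.9]
grip_width: 28.5
gripper_force: 60.2
```

Emit:
jog_arm --pt "0 0 -0.05 0 255" --pt "0 0 -0.1 0 255" --pt "0 0 -0.15 0 255" --pt "0 0 -0.2 0 255" --pt "0 0 -0.25 0 255" --pt "0 0 -0.25 0 255" --pt "0 0 -0.25 0 255" --pt "0 0 -0.25 0 255" --pt "0 0 -0.25 0 255" --pt "0 0 -0.25 0 255"

```text
t: 14.47
eef_pos: [536.4, 207.1, 82.6]
tool_rot: [3.142, -0.0, 1.646]
contact_force: [0.4, -0.5, -4.0]
grip_width: 29.0
gripper_force: 60.2
```

Emit:
jog_arm --pt "0 0 -0.05 0 255" --pt "0 0 -0.1 0 255" --pt "0 0 -0.15 0 255" --pt "0 0 -0.2 0 255" --pt "0 0 -0.2 0 255" --pt "0 0 -0.2 0 255" --pt "0 0 -0.2 0 255" --pt "0 0 -0.2 0 255" --pt "0 0 -0.2 0 255" --pt "0 0 -0.2 0 255"

```text
t: 15.3
eef_pos: [536.4, 207.1, 80.6]
tool_rot: [-3.142, -0.0, 1.646]
contact_force: [0.1, 0.0, -3.1]
grip_width: 28.8
gripper_force: 60.2
```

Emit:
jog_arm --pt "0 0 -0.05 0 255" --pt "0 0 -0.1 0 255" --pt "0 0 -0.12 0 255" --pt "0 0 -0.15 0 255" --pt "0 0 -0.15 0 255" --pt "0 0 -0.15 0 255" --pt "0 0 -0.15 0 255" --pt "0 0 -0.15 0 255" --pt "0 0 -0.15 0 255" --pt "0 0 -0.15 0 255"

```text
t: 16.13
eef_pos: [536.4, 207.1, 79.1]
tool_rot: [3.142, 0.0, 1.646]
contact_force: [-0.4, -0.0, -4.1]
grip_width: 28.5
gripper_force: 60.2
```

Emit:
jog_arm --pt "0 0 -0.03 0 255" --pt "0 0 -0.06 0 255" --pt "0 0 -0.09 0 255" --pt "0 0 -0.12 0 255" --pt "0 0 -0.15 0 255" --pt "0 0 -0.15 0 255" --pt "0 0 -0.15 0 255" --pt "0 0 -0.15 0 255" --pt "0 0 -0.15 0 255" --pt "0 0 -0.15 0 255"

```text
t: 16.97
eef_pos: [536.4, 207.1, 77.6]
tool_rot: [3.142, -0.0, 1.646]
contact_force: [0.2, 0.2, -3.6]
grip_width: 29.2
gripper_force: 60.2
```

Emit:
jog_arm --pt "0 0 -0.03 0 255" --pt "0 0 -0.06 0 255" --pt "0 0 -0.08 0 255" --pt "0 0 -0.1 0 255" --pt "0 0 -0.1 0 255" --pt "0 0 -0.1 0 255" --pt "0 0 -0.1 0 255" --pt "0 0 -0.1 0 255" --pt "0 0 -0.1 0 255" --pt "0 0 -0.1 0 255"

```text
t: 17.8
eef_pos: [536.4, 207.1, 76.6]
tool_rot: [-3.142, -0.0, 1.646]
contact_force: [-0.3, 0.9, -4.2]
grip_width: 28.7
gripper_force: 60.2
```

Emit:
jog_arm --pt "0 0 -0.02 0 255" --pt "0 0 -0.04 0 255" --pt "0 0 -0.06 0 255" --pt "0 0 -0.06 0 255" --pt "0 0 -0.06 0 255" --pt "0 0 -0.06 0 255" --pt "0 0 -0.06 0 255" --pt "0 0 -0.06 0 255" --pt "0 0 -0.06 0 255" --pt "0 0 -0.06 0 255"

```text
t: 18.63
eef_pos: [536.5, 207.1, 76.5]
tool_rot: [3.141, -0.0, 1.646]
contact_force: [-2.9, -0.7, 6.3]
grip_width: 28.8
gripper_force: 61.5
```

Emit:
jog_arm --pt "-0.03 0 0 0 255" --pt "-0.06 0 0 0 255" --pt "-0.06 0 0 0 255" --pt "-0.06 0 0 0 255" --pt "-0.06 0 0 0 255" --pt "-0.06 0 0 0 255" --pt "-0.06 0 0 0 255" --pt "-0.06 0 0 0 255" --pt "-0.06 0 0 0 255" --pt "-0.06 0 0 0 255"

```text
t: 19.47
eef_pos: [536.4, 207.1, 76.5]
tool_rot: [3.14, -0.0, 1.646]
contact_force: [0.5, -1.1, 5.6]
grip_width: 28.4
gripper_force: 61.5
```

Emit:
jog_arm --pt "0 0 0 0 200" --pt "0 0 0 0 150" --pt "0 0 0 0 0" --pt "0 0 0 0 0" --pt "0 0 0 0 0" --pt "0 0 0 0 0" --pt "0 0 0 0 0" --pt "0 0 0 0 0" --pt "0 0 0 0 0" --pt "0 0 0 0 0"

```text
t: 20.3
eef_pos: [535.8, 207.1, 76.0]
tool_rot: [3.142, -0.0, 1.646]
contact_force: [-0.6, 0.8, -0.4]
grip_width: 85.8
gripper_force: 0.0
```

Emit:
jog_arm --pt "0 0 1 0 0" --pt "0 0 4 0 0" --pt "0 0 7 0 0" --pt "0 0 10 0 0" --pt "0 0 10 0 0" --pt "0 0 10 0 0" --pt "0 0 10 0 255" --pt "0 0 10 0 255" --pt "0 0 10 0 255" --pt "0 0 10 0 255"

```text
t: 21.13
eef_pos: [535.1, 206.8, 174.9]
tool_rot: [-3.139, 0.001, 1.646]
contact_force: [-0.0, -0.2, 1.5]
grip_width: 39.0
gripper_force: 0.0
```

```bash
python3 - <<'E'
from h import *
s=status.observe();print(s['t'],s['eef_pos'],s['tool_rot'])
c=shot('wrist','w4')
E
```

```text
21.1333 [535.14215944 206.82905824 174.8906387 ] [-3.13947726e+00  6.17463446e-04  1.64636524e+00]
```

View pics/w4.png

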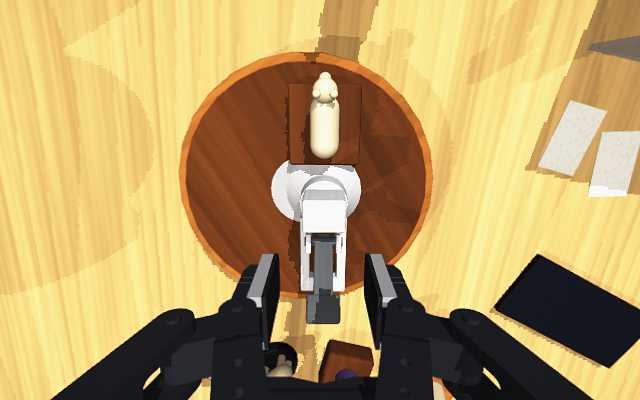

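The coupler sits level with its rails inside the plinth rim, and the lever is up with its pad at about (323,310). The deer and the eagle's foot are at the image bottom. I'll check clearances.

```bash
python3 - <<'E'
from h import *
c=load('w4')
print('block',world(c,(325,217),99),'pad',world(c,(323,309),112),'deer',world(c,(283,358),20),'eagle',world(c,(345,365),20))
E
```

```text
block [536.24963218 205.35204914  99.        ] pad [539.56728974 142.53663874 112.        ] deer [507.03393145  15.64311204  20.        ] eagle [572.83800979  11.55447388  20.        ]
```

Emit:
jog_arm --pt "0.5 -3 0 0 255" --pt "0.5 -6 0 0 255" --pt "0.5 -6.4 0 0 255" --pt "0.5 -6.4 -1 0 255" --pt "0.5 -6.4 -2 0 255" --pt "0.5 -6.4 -3 0 255" --pt "0.5 -6.4 -4.5 0 255" --pt "0.5 -6.4 -4.5 0 255" --pt "0.5 -6.4 -4.5 0 255" --pt "0.5 -6.4 -4.5 0 255"

```text
t: 22.02
eef_pos: [540.7, 143.7, 130.8]
tool_rot: [-3.141, 0.0, 1.647]
contact_force: [-0.7, -0.1, -0.7]
grip_width: 0.1
gripper_force: 0.0
```

Emit:
jog_arm --pt "0 0 -0.3 0 255" --pt "0 0 -0.6 0 255" --pt "0 0 -0.9 0 255" --pt "0 0 -1.2 0 255" --pt "0 0 -1.5 0 255" --pt "0 0 -1.7 0 255" --pt "0 0 -1.9 0 255" --pt "0 0 -2.1 0 255" --pt "0 0 -2.1 0 255" --pt "0 0 -2.1 0 255"

```text
t: 22.85
eef_pos: [541.8, 143.2, 110.6]
tool_rot: [3.14, -0.0, 1.646]
contact_force: [0.3, 0.6, 4.0]
grip_width: -0.2
gripper_force: 1.7
```

Emit:
jog_arm --pt "0 -0.2 -0.25 0 255" --pt "0 -0.48 -0.5 0 255" --pt "0.1 -0.7 -0.8 0 255" --pt "0.1 -0.9 -1.1 0 255" --pt "0.1 -1.1 -1.45 0 255" --pt "0.1 -1.24 -1.8 0 255" --pt "0.1 -1.35 -2.15 0 255" --pt "0.1 -1.46 -2.5 0 255" --pt "0.1 -1.46 -2.5 0 255" --pt "0.1 -1.46 -2.5 0 255"

```text
t: 23.68
eef_pos: [541.2, 127.9, 84.3]
tool_rot: [-3.14, 0.001, 1.646]
contact_force: [-0.1, -0.3, 2.4]
grip_width: 0.2
gripper_force: 0.4
```

Emit:
jog_arm --pt "0 0 -0.1 0 255" --pt "0 0 -0.2 0 255" --pt "0 -0.1 -0.3 0 255" --pt "0 -0.1 -0.4 0 255" --pt "0 -0.1 -0.5 0 255" --pt "0 -0.1 -0.55 0 255" --pt "0 -0.1 -0.6 0 255" --pt "0 -0.1 -0.65 0 255" --pt "0 -0.1 -0.65 0 255" --pt "0 -0.1 -0.65 0 255"

```text
t: 24.52
eef_pos: [541.3, 127.0, 78.5]
tool_rot: [-3.141, 0.001, 1.646]
contact_force: [-0.2, -1.4, 4.7]
grip_width: 0.3
gripper_force: 2.4
```

Emit:
jog_arm --pt "0 0 -0.03 0 255" --pt "0 0 -0.06 0 255" --pt "0 0 -0.09 0 255" --pt "0 0 -0.1 0 255" --pt "0 0 -0.1 0 255" --pt "0 0 -0.1 0 255" --pt "0 0 -0.1 0 255" --pt "0 0 -0.1 0 255" --pt "0 0 -0.1 0 255" --pt "0 0 -0.1 0 255"

```text
t: 25.35
eef_pos: [541.4, 127.0, 77.9]
tool_rot: [-3.141, 0.001, 1.647]
contact_force: [-1.7, -3.3, 10.0]
grip_width: 0.1
gripper_force: 4.7
```

Emit:
jog_arm --pt "0 0 -0.03 0 255" --pt "0 0 -0.05 0 255" --pt "0 0 -0.08 0 255" --pt "0 0 -0.08 0 255" --pt "0 0 -0.08 0 255" --pt "0 0 -0.08 0 255" --pt "0 0 -0.08 0 255" --pt "0 0 -0.08 0 255" --pt "0 0 -0.08 0 255" --pt "0 0 -0.08 0 255"

```text
t: 26.18
eef_pos: [541.5, 127.0, 77.7]
tool_rot: [-3.141, 0.001, 1.647]
contact_force: [-3.6, -3.3, 15.6]
grip_width: 0.2
gripper_force: 7.8
```

The tip has stopped at z ≈ 77.8, the lever's level height, and the force is rising steeply, so the lever is on its stop. I'll lift off and check.

Emit:
jog_arm --pt "0 0 0.5 0 255" --pt "0 0 2 0 255" --pt "0 0.5 5 0 255" --pt "0 3 8 0 255" --pt "0 6 10 0 255" --pt "0 7 10 0 255" --pt "0 7 10 0 255" --pt "0 7 10 0 255" --pt "0 7 10 0 255" --pt "0 7 10 0 255"

```text
t: 27.02
eef_pos: [540.8, 196.2, 175.2]
tool_rot: [-3.139, 0.001, 1.646]
contact_force: [0.1, -0.3, 0.4]
grip_width: -0.2
gripper_force: 0.0
```

```bash
python3 - <<'E'
from h import *
s=status.observe();print(s['t'],s['eef_pos'],s['contact_force'])
c=shot('wrist','w5')
u=np.array([.075,-.997]);o=np.array([536.2,207]);
print('pad down corners',pix(c,[[*(o+u*68),78],[*(o+u*88),78]]),'block',pix(c,[[*o,99]]))
E
```

```text
27.0167 [540.81962399 196.1757538  175.202315  ] [ 0.11613669 -0.31953973  0.44378534]
pad down corners [[318.76588435 274.06476772]
 [318.89163337 296.40112741]] block [[317.90091608 198.83586979]]
```

View pics/w5.png

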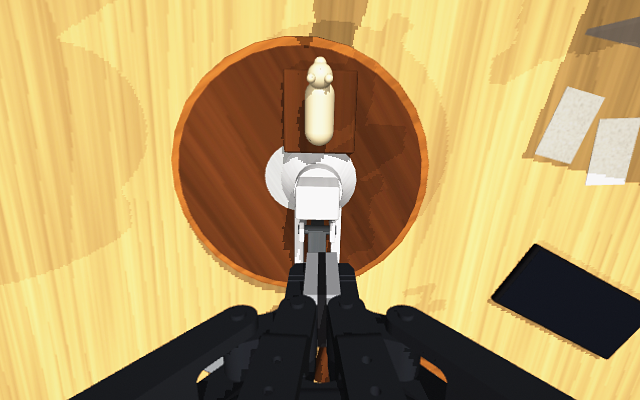

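The coupler sits unchanged and level, with its block at (318,204), and the arm is clear of it. The pad is hidden behind the fingers, but the lever's stop height agreed. I'm handing in now.

```bash
python3 -c "
from rig import robot
print(robot.hand_in())"
```

```text
the job is handed in; nothing more can be done
None
```

I seated the coupler flat over the ball, let it go and pressed the latch lever down to its stop, then handed the job in; no verdict came back, and the lever's final position rests on the stop height and rising force because the fingers hid the pad in the last picture.

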